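Close the loaded rinse cassette and turn it over to drain

TASK

Two open rinse cassettes stand on the lab bench; one has a metal test plate lying in it. Close the slotted lid of that loaded cassette, then turn the whole cassette over with the plate inside (the swing handle at its end is there for that), laying it down gently (not letting it drop) so that it rests flat on its lid on the bench, and let go. Leave the empty cassette alone.

Things in the scene. Friction and masses are not known exactly. Their poses are not given: they have to be found in the camera images.
- cassette: Loaded cassette: loose white tray 90 (x) by 70 (y) by 18 mm, 24 with lid shut; walls 4; 0.3 kg. Origin: centre of underside, z up. Handle: upright grey tab at the -x end, 24 wide (y), 10 thick (x), top at z 77 mm, on a swivel line along y at x -53, z 12; it stays where left. Held upright, it lets you raise that end, stand the cassette on its +x end and lay it over on its lid, beyond.
- lid (a joint): Lid of the loaded cassette, rad: 0 shut, 1.57 upright, at most 1.8. Slotted panel 90 by 70 by 6 mm, hinged along the tray's +y wall (y +35, z 18 mm), swinging up and towards +y as it opens; a solid bar 14 mm wide runs down its middle (x 0) from hinge to free edge. Stiff hinge: about 1 N at the free edge moves it; it stays where left, upside down too.
- plate: Dark grey metal test plate, 60 by 40 by 6 mm, lying loose and flat inside the loaded cassette. Origin: centre of its underside, z up.
- spare_cassette: The empty cassette, same make and size as the loaded one, also open and with no plate in it. Origin: centre of its underside. To be left alone.

How it is judged:
On the way, in this order (a step that is already met when the one before it is completed fails the run):
1. the lid is shut over the plate while the cassette still lies right way up (value of joint lid below 0.15 rad and angle between cassette's own z axis and vertical below 0.25 rad and x of plate in the frame of cassette between -0.03 and 0.03 m and y of plate in the frame of cassette between -0.03 and 0.03 m and z of plate in the frame of cassette between 0 and 0.024 m), for 0.2 s.
2. the cassette, still shut, is raised on end on its way over (value of joint lid below 0.15 rad and angle between cassette's own z axis and vertical above 1.4 rad and x of plate in the frame of cassette between -0.03 and 0.03 m and y of plate in the frame of cassette between -0.03 and 0.03 m and z of plate in the frame of cassette between 0 and 0.024 m), for 0.05 s.
At the end, for the whole second after the job is handed in: The loaded cassette rests upside down on its lid on the bench, within 10 degrees of flat (underside 16 to 32 mm above the bench), lid shut to within 0.15 rad, the plate inside it, everything still (value of joint lid below 0.15 rad and angle between cassette's own z axis and vertical above 2.97 rad and height (world z) of cassette between 0.016 and 0.032 m and linear speed of cassette below 0.02 m/s and angular speed of cassette below 0.2 rad/s and x of plate in the frame of cassette between -0.03 and 0.03 m and y of plate in the frame of cassette between -0.03 and 0.03 m and z of plate in the frame of cassette between 0 and 0.024 m); the robot touches nothing.
It fails at once if the empty cassette is pushed more than 40 mm from its place or tipped (distance of spare_cassette from where it was at the start of the episode above 0.04 m or angle between spare_cassette's own z axis and vertical above 0.35 rad).
It fails at once if the loaded cassette is dropped or thrown over (faster than 0.7 m/s) (linear speed of cassette above 0.7 m/s).
It also fails if it takes over 50 s, if anything falls off the work surface, if the arm or the gripper's body presses on something with over 40 N, if the wrist force passes 120 N, or if a joint passes its speed limit or range.

ROBOT

A 6-joint arm with a two-finger parallel gripper is mounted at the origin on the work surface. World frame = base frame: x ahead of the robot, y to its left, z up, the work surface at z = 0. Lengths are in m, angles in rad, forces in N, time in s.
With the tool pointing down it reaches from about 0.25 to 0.725 m from the base axis. Payload 4 kg.
Tool frame: the origin (TCP) lies on the centre line of the jaws, within the pads' length; the fingertips stand 11 mm ahead of it and the grasp point (between the pads) lies 8 mm behind it; z points along the fingers, x is the direction in which the jaws open and shut, and the axes are right-handed (so a half turn about z gives the same grasp; the last joint's range is limited). The gripper opens to 85 mm and grips with 20 to 120 N. Pads are 22 mm wide; open, the fingers measure 114 mm over their backs; the gripper's body (76 mm by 85 mm) begins 54 mm behind the grasp point. The pads swing forward as they close: fully open they stand 13 mm farther back than shut.
Start: joints at [1.271, 0.241, 0.005, 1.335, 0, 1.571], TCP at [0.148, 0.478, 0.242] pointing down, gripper open.
Joint ranges: [-2.72, 2.72], [-1.05, 1.87], [-1.09, 1.28], [-1.99, 2.15], [-1.42, 1.44], [-3.14, 3.14]. Speed limits (rad/s): [2.79, 2.79, 3.14, 3.14, 3.14, 3.14].

INTERFACE

Orientations are given as a unit quaternion [x, y, z, w].
In Python, from workcell import bot, viewer, order gives the robot as it stands. The module is installed in compiled form; this text tells all that it offers.
- The arm moves only by the tool send_rows, never from a script. Its argument "increments" is a list that holds one entry, the list of rows, each a list of 4 numbers: the shift along the tool's x, y, z in m, then the turn about the tool's z in degrees. A call has exactly 8 rows; each row shifts and turns the pose as measured when the row begins, along the tool's axes as they then stand; what a row does not reach is not made up. A row lasts 1/10 s, in which the tool goes at most 50 mm and 8.59 degrees, less where a joint would pass 70% of its speed; a pose out of reach is approached as far as the arm can. A call is refused whole if a number of a shift passes 0.05 or a number of a turn 8.59, either way. A call with a gripper value outside its range is refused whole. "hand" is the closure, from -1 (fully open) to 1 (shut), so that 0 is half open, set as the call begins (left out, the last holds). The fingers move at their own pace and stop on an object; the grip force is fixed at half the most. Time passes only in rows, so rows that do not move let the fingers close, or fill a call up. It gives the time, the measured TCP pose, the force and the opening at its end, in the units of the state.
- bot.get_obs(): the state, without advancing time (a new reading comes with each control period).
- viewer.camera(name): name is "scene" or "top" or "wrist"; returns a dict with "image" (480x640x3 uint8, red, green, blue), "range_z" (480x640 float32, m along the optical axis (not along the pixel's ray), 0 where there is no reading), "camera_matrix" (3x3 intrinsics, pixels), "dist" ([k1, k2, p1, p2, k3] as OpenCV has them; the pictures are not rectified), "eye" and "rotation" of the camera in the world. Camera axes: x right, y down, z forward; pixel columns grow to the right and rows downward; lengths in m; the calibration is good to about 2 mm. A picture is of the moment at which its call begins.
- order.job_done(): hands the job in, once; it reports no verdict.
The state is a dict: "clock": time; "joint_pos": joint angles; "joint_vel": joint speeds; "tau": joint torques, N m; "eef_pos": TCP position; "tool_rot": TCP orientation; "ft_force": force on the tool from outside, world axes, zero at the start; "ft_torque": the same for the moment, N m; "grip_width": finger opening in m.
Only numpy, scipy, OpenCV 4.12 (cv2) and the standard library are available. Lean on these libraries where they do the work, as an engineer would, in place of code of your own. Each camera call takes 0.05 s, during which the arm holds its last target.

## Working session

There is one attempt and no reset: what is moved stays moved. The work goes in short steps, Python scripts to look and compute and a tool call to move; the robot and the scene stay as the last step left them, time stands still between calls to the robot, and variables do not carry over. Pictures are saved under pics/ and viewed, and the job is handed in when it is done.

Besides the shell and the picture viewer there is one more tool, called after ">>>" as a command line: name --argument value ..., lists and objects as JSON in quotes. send_rows: Moves the arm, as the interface text tells. Its arguments: {"type":"object","properties":{"increments":{"type":"array","items":{"type":"array","items":{"type":"array","items":{"type":"number"}}}},"hand":{"type":"number"}},"required":["increments"]}

```bash
mkdir -p pics; cat > h.py <<'E'
import numpy as np, cv2
from workcell import bot, viewer, order
def cam(n,save=None):
    c=viewer.camera(n)
    if save: cv2.imwrite(f'pics/{save}.png',c['image'][:,:,::-1])
    return c
def pts(c):
    K=np.array(c['camera_matrix']);d=np.array(c['dist'],float)
    h,w=c['range_z'].shape
    u,v=np.meshgrid(np.arange(w),np.arange(h))
    p=cv2.undistortPoints(np.stack([u,v],-1).reshape(-1,1,2).astype(float),K,d).reshape(h,w,2)
    z=c['range_z'][...,None]
    pc=np.concatenate([p*z,z],-1)
    return pc@np.array(c['rotation']).T+np.array(c['eye'])
E
python3 - <<'E'
from h import *
o=bot.get_obs();print({k:np.round(v,3) for k,v in o.items()})
for n in('scene','top'):
    c=cam(n,n+'0');print(n,c['eye'],np.round(c['rotation'],3),c['dist'],c['camera_matrix'])
    print(np.array(c['rotation']).shape)
E
```

```text
{'clock': np.float64(0.0), 'joint_pos': array([1.271, 0.241, 0.004, 1.335, 0.   , 1.571]), 'joint_vel': array([-0.   ,  0.   ,  0.001, -0.   ,  0.   , -0.   ]), 'tau': array([ 1.0000e-03, -3.7232e+01,  2.5241e+01,  1.7000e-02,  0.0000e+00,
        0.0000e+00]), 'eef_pos': array([0.147, 0.477, 0.241]), 'tool_rot': array([ 0.805,  0.594, -0.001,  0.001]), 'ft_force': array([0.093, 0.398, 0.267]), 'ft_torque': array([0.023, 0.096, 0.042]), 'grip_width': np.float64(0.086)}
scene [0.8981252  0.34269423 0.49537881] [ 0.315  0.85  -0.395 -0.146] [-0.03491586  0.          0.          0.          0.        ] [[441.69552202   0.         322.19234803]
 [  0.         441.69552202 238.72819232]
 [  0.           0.           1.        ]]
(4,)
top [ 0.44970058 -0.05114771  0.74860092] [-0.702  0.709 -0.055  0.039] [-0.13574947  0.          0.          0.          0.        ] [[595.26437345   0.         325.12796309]
 [  0.         595.26437345 230.1695563 ]
 [  0.           0.           1.        ]]
(4,)
```

```bash
sed -i "s/np.array(c\['rotation'\]).T/R.from_quat(c['rotation']).as_matrix().T/; 1a from scipy.spatial.transform import Rotation as R" h.py
```

```text
(no output)
```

View pics/scene0.png

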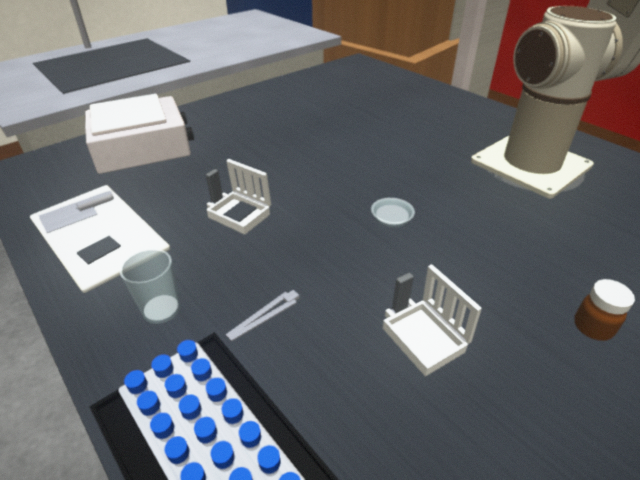

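View pics/top0.png

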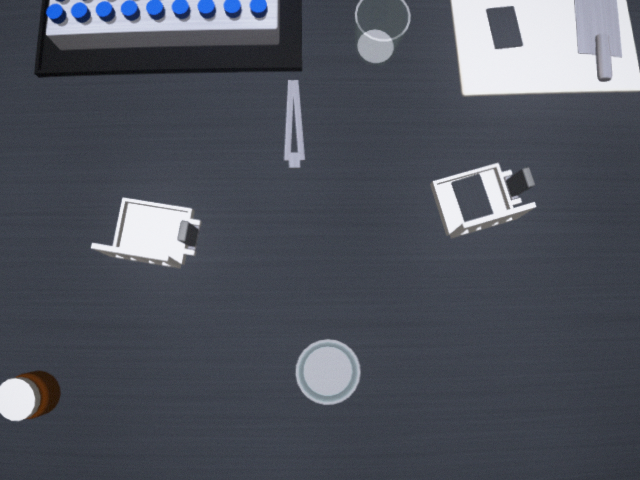

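The top view shows the loaded cassette (dark plate) at about px (475,200) with its handle at (520,182). The empty one is at (155,230). In the scene view the loaded one is at (240,205). Next I measure it in 3D.

```bash
python3 - <<'E'
from h import *
c=cam('top'); P=pts(c); im=c['image'].astype(int)
print('bench z',np.median(P[300:340,200:280,2]), 'corners',P[5,5],P[240,320])
w=im[150:250,420:550].min(-1)>110
Q=P[150:250,420:550]
m=w
rgb=c['image'][150:250,420:550,::-1]
cv2.imwrite('pics/crop1.png',cv2.resize(rgb,None,fx=6,fy=6,interpolation=cv2.INTER_NEAREST))
q=Q[w];print(len(q),q.min(0),q.max(0))
print('z hist',np.histogram(q[:,2],bins=np.arange(-.01,.12,.01)))
# rim points: z .014-.022
for lo,hi,n in((.013,.023,'rim'),(.06,.12,'high')):
    s=Q[(Q[...,2]>lo)&(Q[...,2]<hi)]
    r=cv2.minAreaRect((s[:,:2]*1000).astype(np.float32));print(n,len(s),r, cv2.boxPoints(r))
# all >0.01 high by colour
dark=Q[(Q[...,2]>.06)&(~w)];print('handle',len(dark),dark.mean(0) if len(dark) else 0, np.percentile(dark,[5,95],axis=0))
lid=Q[(Q[...,2]>.06)&w];print('lid',len(lid),lid.mean(0), np.percentile(lid,[2,98],axis=0))
s=cam('scene');P=pts(s)
cr=s['image'][140:250,190:290,::-1];cv2.imwrite('pics/crop2.png',cv2.resize(cr,None,fx=5,fy=5))
Q=P[140:250,190:290]; w=s['image'][140:250,190:290].min(-1)>110
for lo,hi,n in((.012,.023,'rim'),(.04,.13,'high')):
    t=Q[(Q[...,2]>lo)&(Q[...,2]<hi)&w];r=cv2.minAreaRect((t[:,:2]*1000).astype(np.float32));print(n,len(t),r,cv2.boxPoints(r),t[:,2].max())
d=Q[(Q[...,2]>.03)&(~w)];
E
```

```text
bench z -0.0008104248941676051 corners [ 8.75792127e-01  3.82702124e-01 -5.31341666e-04] [ 5.37174658e-01 -6.22195021e-02  4.56511470e-05]
3128 [ 0.44970058 -0.34617747 -0.00450483] [ 0.63887775 -0.05114771  0.74860092]
z hist (array([  74, 1465,  827,   71,   19,   15,   21,   15,  152,  449,    2,
          0]), array([-0.01,  0.  ,  0.01,  0.02,  0.03,  0.04,  0.05,  0.06,  0.07,
        0.08,  0.09,  0.1 ,  0.11]))
rim 868 ((586.667236328125, -264.82269287109375), (76.89456176757812, 105.06034088134766), 15.78356647491455) [[ 535.3811  -224.73094]
 [ 563.958   -325.83008]
 [ 637.95337 -304.91443]
 [ 609.37646 -203.8153 ]]
high 835 ((563.2437133789062, -277.9508056640625), (43.48859786987305, 112.97986602783203), 40.524452209472656) [[ 510.0096  -249.14003]
 [ 583.4209  -335.0193 ]
 [ 616.4778  -306.7616 ]
 [ 543.0665  -220.88232]]
handle 261 [ 0.55919326 -0.24846016  0.18400826] [[ 0.44970058 -0.31059661  0.06185273]
 [ 0.60982008 -0.05114771  0.74860092]]
lid 636 [ 0.55946184 -0.26710762  0.10254547] [[ 0.44970058 -0.31229668  0.0692269 ]
 [ 0.60999236 -0.05114771  0.74860092]]
rim 620 ((590.44775390625, -263.43133544921875), (75.98641204833984, 108.1427993774414), 17.604793548583984) [[ 537.88007 -223.38338]
 [ 570.5878  -326.46136]
 [ 643.01544 -303.4793 ]
 [ 610.3077  -200.4013 ]] 0.022984544606327095
high 805 ((564.3002319335938, -275.1342468261719), (41.86846160888672, 111.37409973144531), 39.130409240722656) [[ 512.91785 -245.1485 ]
 [ 583.2047  -331.54266]
 [ 615.6826  -305.12   ]
 [ 545.39575 -218.72583]] 0.0893852127757177
```

View pics/crop1.png

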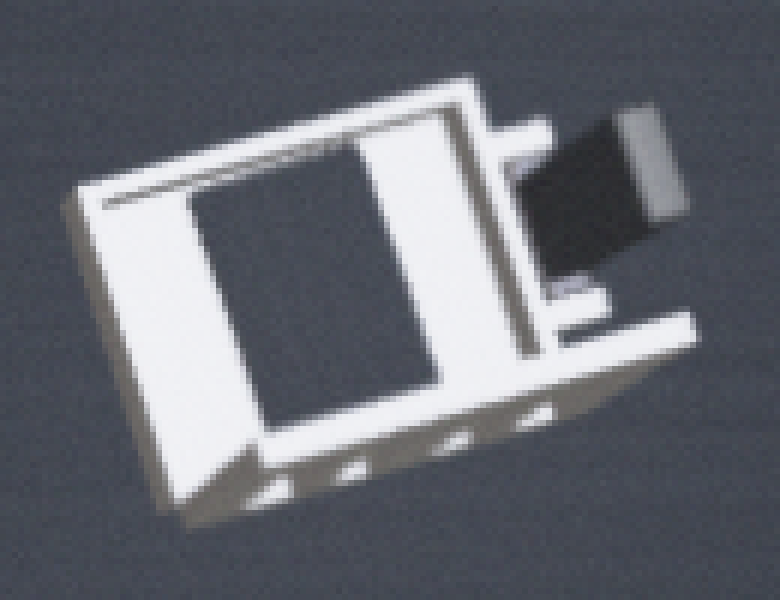

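View pics/crop2.png

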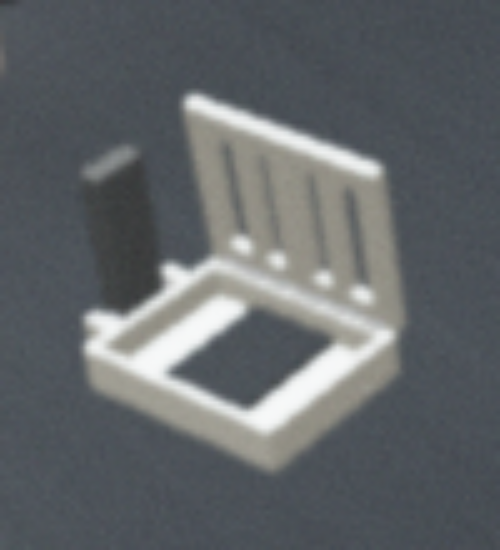

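```bash
cat >> h.py <<'E'
def ray(c,uv,z):
    K=np.array(c['camera_matrix']);d=np.array(c['dist'],float)
    p=cv2.undistortPoints(np.array(uv,float).reshape(-1,1,2),K,d).reshape(-1,2)
    r=np.c_[p,np.ones(len(p))]@R.from_quat(c['rotation']).as_matrix().T
    e=np.array(c['eye']); return e+r*((z-e[2])/r[:,2])[:,None]
E
python3 - <<'E'
from h import *
c=cam('top'); s=cam('scene')
t=lambda L:[(420+u/6-.42,150+v/6-.42) for u,v in L]
q=lambda L:[(190+u/5-.4,140+v/5-.4) for u,v in L]
A=ray(c,t([(80,186),(474,78)]),.018); print('top A,B',A)
B=ray(s,q([(270,435),(88,345)]),.018); print('scene A,B',B)  # +x-y corner, -x -y corner
print('scene C',ray(s,q([(402,335)]),.018))
for X in(A,B):
    x=X[0]-X[1]; L=np.linalg.norm(x); x/=L; y=np.array([-x[1],x[0],0]); print(L,'yaw',np.degrees(np.arctan2(x[1],x[0])),'centre',(X[0]+X[1])/2+y*.035)
h=ray(c,t([(612,105),(655,105),(690,212),(655,222)]),.077);print('handle top',h,h.mean(0))
h=ray(s,q([(83,172),(130,145),(142,152),(97,182)]),.077);print('handle sc',h,h.mean(0))
print('lid top', ray(c,t([(265,440),(690,315),(697,340),(270,462)]),.089))
print('lid sc', ray(s,q([(185,100),(380,165)]),.089))
print('plate',ray(c,t([(190,195),(358,150),(440,383),(265,432)]),.010).mean(0))
E
```

```text
top A,B [[ 0.60956159 -0.20541861  0.018     ]
 [ 0.63321262 -0.29208514  0.018     ]]
scene A,B [[ 0.61199393 -0.20108584  0.018     ]
 [ 0.63361747 -0.28958053  0.018     ]]
scene C [[ 0.54292663 -0.2192511   0.018     ]]
0.08983572994368257 yaw 105.26416296110551 centre [ 0.58762183 -0.25796631  0.018     ]
0.09109822742202067 yaw 103.73108387173926 centre [ 0.58880598 -0.25364097  0.018     ]
handle top [[ 0.61307175 -0.30047353  0.077     ]
 [ 0.61312092 -0.30932708  0.077     ]
 [ 0.59153944 -0.31509928  0.077     ]
 [ 0.58951751 -0.30777351  0.077     ]] [ 0.60181241 -0.30816835  0.077     ]
handle sc [[ 0.61551765 -0.30550268  0.077     ]
 [ 0.59336023 -0.31065576  0.077     ]
 [ 0.59254644 -0.30351111  0.077     ]
 [ 0.61507392 -0.296262    0.077     ]] [ 0.60412456 -0.30398289  0.077     ]
lid top [[ 0.54495777 -0.22412532  0.089     ]
 [ 0.56876823 -0.30907571  0.089     ]
 [ 0.56388171 -0.31017766  0.089     ]
 [ 0.540752   -0.22491278  0.089     ]]
lid sc [[ 0.57092427 -0.30630737  0.089     ]
 [ 0.54304016 -0.22281754  0.089     ]]
plate [ 0.58875685 -0.25685221  0.01      ]
```

Both views agree within about 4 mm. The cassette is at (0.588,-0.256) with yaw about 105°, the lid is about upright, and the handle is at (0.602,-0.307). I'll put the tool at yaw -75°, which gives tool x = -cassette x, tool y = +cassette y and z down.

```bash
cat >> h.py <<'E'
YAW=105.; C=np.array([.588,-.256,0])
def fr():
    a=np.radians(YAW); return np.array([np.cos(a),np.sin(a),0]),np.array([-np.sin(a),np.cos(a),0])
def st():
    o=bot.get_obs(); M=R.from_quat(o['tool_rot']).as_matrix(); x,y=fr(); d=np.array(o['eef_pos'])-C
    print('t',round(float(o['clock']),2),'tcp',np.round(o['eef_pos'],4),'cas xyz mm',np.round(1000*np.array([d@x,d@y,d[2]]),1),'yaw',round(float(np.degrees(np.arctan2(M[1,0],M[0,0]))),2),'tilt',np.round(M[:,2],3),'F',np.round(o['ft_force'],1),'w',round(float(o['grip_width']),4))
    return o,M
def plan(goal,yaw,n,v=.04):
    o,M=st(); p=np.array(o['eef_pos']);a=np.degrees(np.arctan2(M[1,0],M[0,0]))
    for i in range(n):
        d=np.array(goal)-p; L=np.linalg.norm(d); d=d*min(1,v/max(L,1e-9))
        t=np.clip(a-yaw,-8.2,8.2)  # turn about tool z (down)
        r=np.radians(a); X=np.array([np.cos(r),np.sin(r),0]);Y=np.array([np.sin(r),-np.cos(r),0])
        print([round(float(d@X),3),round(float(d@Y),3),round(float(-d[2]),3),round(float(t),1)],end=',' if (i+1)%8 else '\n')
        p=p+d; a-=t
E
python3 - <<'E'
from h import *
plan([.5155,-.2755,.24],-75,24,.045)
E
```

```text
t 0.3 tcp [0.1476 0.4775 0.242 ] cas xyz mm [822.5 235.5 242. ] yaw 72.82 tilt [-0.    -0.001 -1.   ] F [0.3 0.3 0.2] w 0.0854
[-0.033, 0.031, 0.0, 8.2],[-0.028, 0.035, 0.0, 8.2],[-0.023, 0.039, 0.0, 8.2],[-0.017, 0.042, 0.0, 8.2],[-0.011, 0.044, 0.0, 8.2],[-0.005, 0.045, 0.0, 8.2],[0.002, 0.045, 0.0, 8.2],[0.008, 0.044, 0.0, 8.2]
[0.015, 0.043, 0.0, 8.2],[0.02, 0.04, 0.0, 8.2],[0.026, 0.037, 0.0, 8.2],[0.031, 0.033, 0.0, 8.2],[0.035, 0.028, 0.0, 8.2],[0.039, 0.023, 0.0, 8.2],[0.042, 0.017, 0.0, 8.2],[0.044, 0.011, 0.0, 8.2]
[0.045, 0.004, 0.0, 8.2],[0.045, -0.002, 0.0, 8.2],[0.028, -0.005, 0.0, 0.2],[0.0, 0.0, -0.0, 0.0],[0.0, 0.0, -0.0, 0.0],[0.0, 0.0, -0.0, 0.0],[0.0, 0.0, -0.0, 0.0],[0.0, 0.0, -0.0, 0.0]
```

>>> send_rows --increments '[[[-0.033, 0.031, 0, 8.2], [-0.028, 0.035, 0, 8.2], [-0.023, 0.039, 0, 8.2], [-0.017, 0.042, 0, 8.2], [-0.011, 0.044, 0, 8.2], [-0.005, 0.045, 0, 8.2], [0.002, 0.045, 0, 8.2], [0.008, 0.044, 0, 8.2]]]' --hand 1

```text
clock: 1.1
eef_pos: [0.3034, 0.1446, 0.2408]
tool_rot: [0.999, 0.047, 0.002, -0.001]
ft_force: [1.2, -0.7, 0.2]
grip_width: -0.0
```

```bash
python3 - <<'E'
from h import *
plan([.5155,-.2755,.24],-75,24,.045)
E
```

```text
t 1.1 tcp [0.3034 0.1446 0.2408] cas xyz mm [460.6 171.2 240.8] yaw 5.37 tilt [ 0.003  0.002 -1.   ] F [ 1.2 -0.7  0.2] w -0.0
[0.016, 0.042, 0.0, 8.2],[0.022, 0.039, 0.0, 8.2],[0.028, 0.036, 0.0, 8.2],[0.032, 0.031, 0.0, 8.2],[0.037, 0.026, 0.0, 8.2],[0.04, 0.021, 0.0, 8.2],[0.042, 0.015, 0.0, 8.2],[0.044, 0.009, 0.0, 8.2]
[0.045, 0.002, 0.0, 8.2],[0.045, -0.004, 0.0, 6.6],[0.02, -0.004, 0.0, 0.0],[0.0, 0.0, -0.0, 0.0],[0.0, 0.0, -0.0, 0.0],[0.0, 0.0, -0.0, 0.0],[0.0, 0.0, -0.0, 0.0],[0.0, 0.0, -0.0, 0.0]
[0.0, 0.0, -0.0, 0.0],[0.0, 0.0, -0.0, 0.0],[0.0, 0.0, -0.0, 0.0],[0.0, 0.0, -0.0, 0.0],[0.0, 0.0, -0.0, 0.0],[0.0, 0.0, -0.0, 0.0],[0.0, 0.0, -0.0, 0.0],[0.0, 0.0, -0.0, 0.0]
```

>>> send_rows --increments '[[[0.016, 0.042, 0, 8.2], [0.022, 0.039, 0, 8.2], [0.028, 0.036, 0, 8.2], [0.032, 0.031, 0, 8.2], [0.037, 0.026, 0, 8.2], [0.04, 0.021, 0, 8.2], [0.042, 0.015, 0, 8.2], [0.044, 0.009, 0, 8.2]]]'

```text
clock: 1.9
eef_pos: [0.4614, -0.196, 0.243]
tool_rot: [0.852, -0.524, 0.004, -0.004]
ft_force: [-0.7, 0.4, 0.2]
grip_width: -0.0002
```

```bash
python3 - <<'E'
from h import *
plan([.5155,-.2755,.14],-75,16,.04)
E
```

```text
t 1.9 tcp [ 0.4614 -0.196   0.243 ] cas xyz mm [ 90.8 106.7 243. ] yaw -63.19 tilt [ 0.012  0.003 -1.   ] F [-0.7  0.4  0.2] w -0.0002
[0.027, -0.004, 0.029, 8.2],[0.026, -0.007, 0.029, 3.6],[0.026, -0.009, 0.029, 0.0],[0.013, -0.005, 0.015, 0.0],[0.0, 0.0, -0.0, 0.0],[0.0, 0.0, -0.0, 0.0],[0.0, 0.0, -0.0, 0.0],[0.0, 0.0, -0.0, 0.0]
[0.0, 0.0, -0.0, 0.0],[0.0, 0.0, -0.0, 0.0],[0.0, 0.0, -0.0, 0.0],[0.0, 0.0, -0.0, 0.0],[0.0, 0.0, -0.0, 0.0],[0.0, 0.0, -0.0, 0.0],[0.0, 0.0, -0.0, 0.0],[0.0, 0.0, -0.0, 0.0]
```

>>> send_rows --increments '[[[0.027, -0.004, 0.025, 8.2], [0.026, -0.007, 0.025, 3.6], [0.026, -0.009, 0.025, 0], [0.013, -0.005, 0.025, 0], [0, 0, 0, 0], [0, 0, 0, 0], [0, 0, 0, 0], [0, 0, 0, 0]]]'

```text
clock: 2.7
eef_pos: [0.5204, -0.2852, 0.1416]
tool_rot: [0.787, -0.617, 0.006, -0.005]
ft_force: [-1.0, 0.2, 1.7]
grip_width: -0.0001
```

```bash
python3 - <<'E'
from h import *
st()
cam('scene','s1');c=cam('wrist','w1')
i=cv2.imread('pics/s1.png')[80:300,120:400];cv2.imwrite('pics/s1c.png',cv2.resize(i,None,fx=2.5,fy=2.5))
E
```

```text
t 2.7 tcp [ 0.5204 -0.2852  0.1416] cas xyz mm [-10.7  72.9 141.6] yaw -76.15 tilt [ 0.016  0.001 -1.   ] F [-1.   0.2  1.7] w -0.0001
```

View pics/s1c.png

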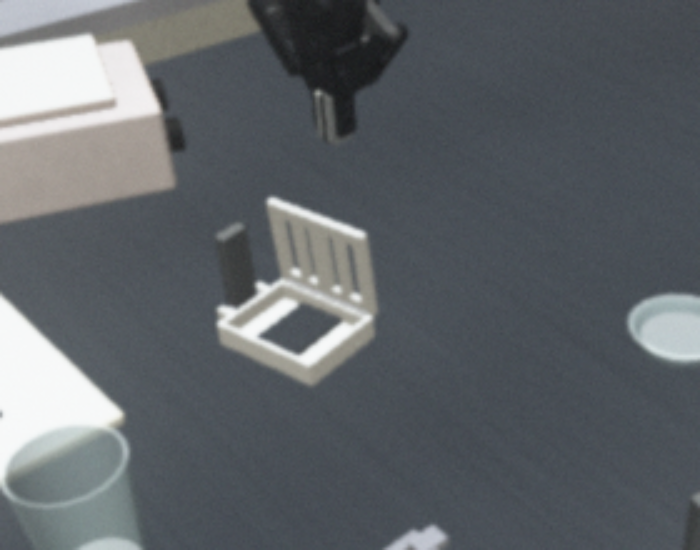

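View pics/w1.png

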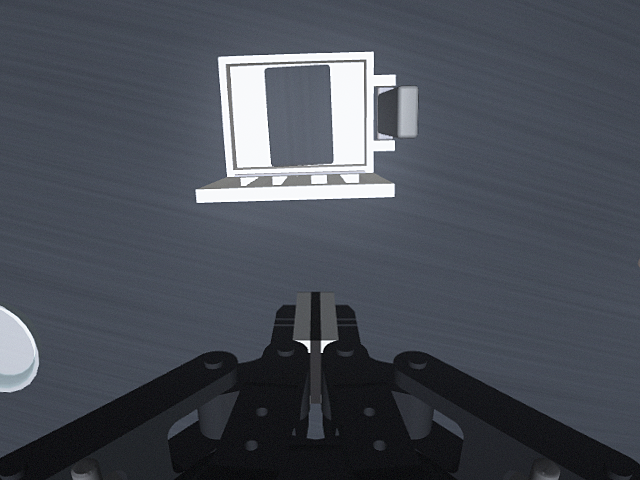

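The gripper is about 30 mm behind the lid, square with it, 11 mm off the bar. I go down and over to the bar, then push.

>>> send_rows --increments '[[[-0.006, 0, 0.02, -1], [-0.005, 0, 0.02, 0], [0, 0, 0.017, 0], [0, -0.008, 0, 0], [0, -0.008, 0, 0], [0, -0.005, 0, 0], [0, 0, 0, 0], [0, 0, 0, 0]]]'

```text
clock: 3.6
eef_pos: [0.5459, -0.2685, 0.0943]
tool_rot: [0.794, -0.608, 0.015, -0.007]
ft_force: [-0.6, 1.0, 0.2]
grip_width: -0.0003
```

```bash
python3 - <<'E'
from h import *
st()
E
```

```text
t 3.6 tcp [ 0.5459 -0.2685  0.0943] cas xyz mm [-1.2 43.9 94.3] yaw -74.91 tilt [ 0.032 -0.008 -0.999] F [-0.6  1.   0.2] w -0.0003
```

```bash
python3 - <<'E'
from h import *
cam('scene','s2');c=cam('wrist','w2')
i=cv2.imread('pics/s2.png')[80:300,120:400];i=cv2.resize(i,None,fx=1.6,fy=1.6)
j=cv2.resize(cv2.imread('pics/w2.png'),(469,352));cv2.imwrite('pics/s2c.png',np.vstack([i[:,:448],j[:248,:448]]))
E
```

```text
(no output)
```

View pics/s2c.png

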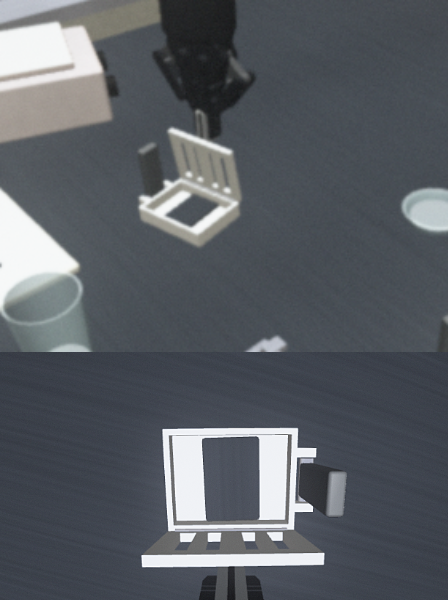

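The fingers stand right behind the lid at the bar, overlapping it by only about 5 mm. I lower a bit and push the lid past upright.

>>> send_rows --increments '[[[0, 0.001, 0.006, 0], [0, 0, 0.006, 0], [0, -0.007, 0, 0], [0, -0.007, 0, 0], [0, -0.007, 0.001, 0], [0, -0.007, 0.002, 0], [0, 0, 0, 0], [0, 0, 0, 0]]]'

```text
clock: 4.5
eef_pos: [0.5744, -0.2615, 0.0784]
tool_rot: [0.793, -0.608, 0.015, -0.007]
ft_force: [-0.1, -0.8, 0.0]
grip_width: -0.0001
```

```bash
python3 - <<'E'
from h import *
st()
cam('scene','s3');c=cam('wrist','w3')
i=cv2.imread('pics/s3.png')[80:300,120:400];i=cv2.resize(i,None,fx=1.6,fy=1.6)
j=cv2.resize(cv2.imread('pics/w3.png'),(469,352));cv2.imwrite('pics/s3c.png',np.vstack([i[:,:448],j[:248,:448]]))
E
```

```text
t 4.5 tcp [ 0.5744 -0.2615  0.0784] cas xyz mm [-1.8 14.6 78.4] yaw -74.97 tilt [ 0.031 -0.008 -0.999] F [-0.1 -0.8  0. ] w -0.0001
```

View pics/s3c.png

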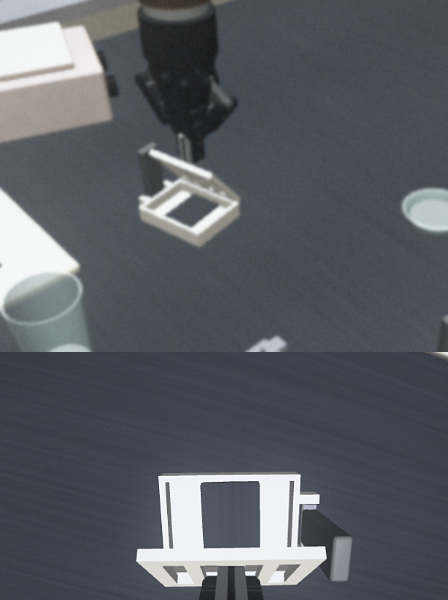

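The lid is about half shut and the cassette has not visibly moved. I follow it down.

>>> send_rows --increments '[[[0, -0.006, 0.004, 0], [0, -0.005, 0.004, 0], [0, -0.005, 0.005, 0], [0, -0.004, 0.006, 0], [0, -0.004, 0.006, 0], [0, -0.002, 0.006, 0], [0, -0.002, 0.005, 0], [0, 0, 0, 0]]]'

```text
clock: 5.4
eef_pos: [0.6047, -0.2538, 0.0398]
tool_rot: [0.793, -0.609, 0.015, -0.007]
ft_force: [-0.7, -0.1, -0.0]
grip_width: 0.0003
```

```bash
python3 - <<'E'
from h import *
st()
E
```

```text
t 5.4 tcp [ 0.6047 -0.2538  0.0398] cas xyz mm [ -2.2 -16.7  39.8] yaw -75.0 tilt [ 0.031 -0.007 -0.999] F [-0.7 -0.1 -0. ] w 0.0003
```

>>> send_rows --increments '[[[0, 0, 0.003, 0], [0, 0, 0.002, 0], [0, 0, 0.001, 0], [0, 0, 0.001, 0], [0, 0, 0, 0], [0, 0, 0, 0], [0, 0, 0, 0], [0, 0, 0, 0]]]'

```text
clock: 6.2
eef_pos: [0.6054, -0.2543, 0.0357]
tool_rot: [0.793, -0.609, 0.016, -0.008]
ft_force: [0.0, 0.1, 0.7]
grip_width: 0.0004
```

```bash
python3 - <<'E'
from h import *
st()
cam('scene','s4');c=cam('wrist','w4')
i=cv2.imread('pics/s4.png')[80:300,120:400];i=cv2.resize(i,None,fx=1.6,fy=1.6)
j=cv2.resize(cv2.imread('pics/w4.png'),(469,352));cv2.imwrite('pics/s4c.png',np.vstack([i[:,:448],j[:248,:448]]))
E
```

```text
t 6.2 tcp [ 0.6054 -0.2543  0.0357] cas xyz mm [ -2.8 -17.2  35.7] yaw -75.04 tilt [ 0.035 -0.008 -0.999] F [0.  0.1 0.7] w 0.0004
```

View pics/s4c.png

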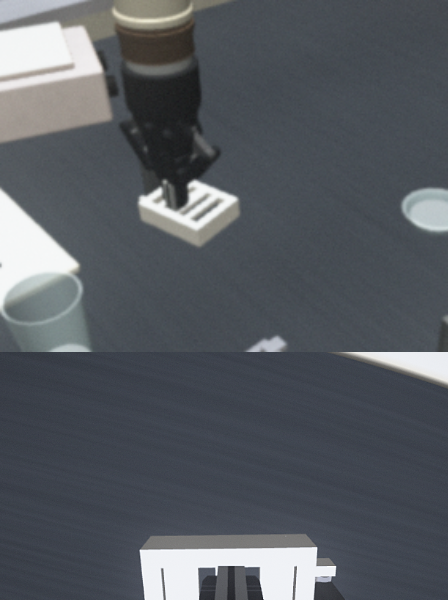

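>>> send_rows --increments '[[[0, 0, 0.002, 0], [0, 0, 0.002, 0], [0, 0, 0.001, 0], [0, 0, -0.02, 0], [0, 0, -0.03, 0], [0, 0, -0.03, 0], [0, 0, -0.03, 0], [0, 0, 0, 0]]]'

```text
clock: 7.1
eef_pos: [0.6002, -0.2528, 0.1469]
tool_rot: [0.793, -0.609, 0.015, -0.007]
ft_force: [0.1, -0.1, 0.5]
grip_width: 0.0002
```

```bash
python3 - <<'E'
from h import *
st()
cam('scene','s5');c=cam('wrist','w5')
i=cv2.imread('pics/s5.png')[120:260,170:310];i=cv2.resize(i,None,fx=4,fy=4)
cv2.imwrite('pics/s5c.png',i)
P=pts(c)
E
```

```text
t 7.1 tcp [ 0.6002 -0.2528  0.1469] cas xyz mm [-1.000e-01 -1.270e+01  1.469e+02] yaw -75.03 tilt [ 0.032 -0.007 -0.999] F [ 0.1 -0.1  0.5] w 0.0002
```

View pics/s5c.png

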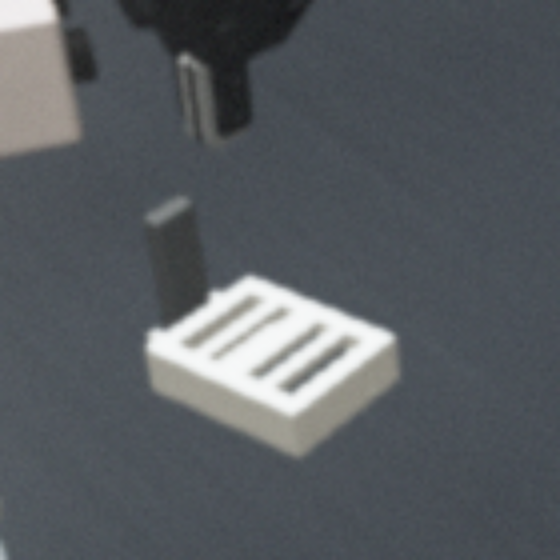

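View pics/w5.png

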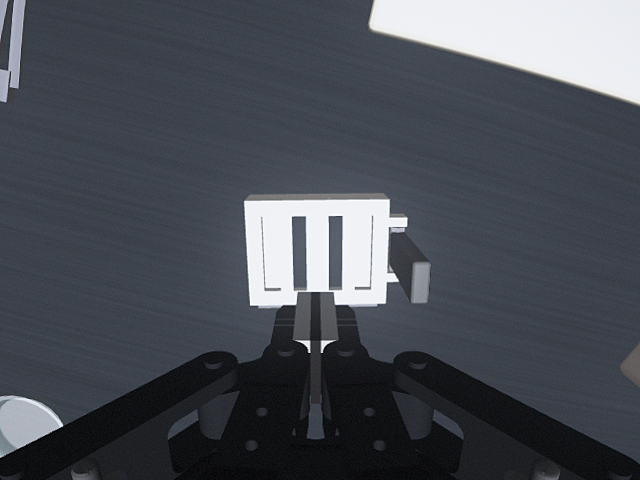

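The lid is shut flat and the handle stands at scene crop (175,260). I re-measure the handle and cassette before gripping.

```bash
python3 - <<'E'
from h import *
x,y=fr()
def cas(p): d=np.atleast_2d(p)-C; return np.round(1000*np.c_[d@x,d@y,d[:,2]],1)
for n in('scene','wrist'):
    c=cam(n);P=pts(c);q=(P-C)
    u=1000*np.stack([q@x,q@y,q[...,2]],-1)
    ok=c['range_z']>0
    m=ok&(u[...,2]>73)&(u[...,2]<82)&(abs(u[...,0]+53)<20)&(abs(u[...,1])<30)
    print(n,'handle top',m.sum(),u[m].mean(0) if m.any() else 0, np.percentile(u[m],[3,97],axis=0) if m.any() else 0)
    m=ok&(u[...,2]>20)&(u[...,2]<30)&(abs(u[...,0])<60)&(abs(u[...,1])<60)&(c['image'].min(-1)>120)
    r=cv2.minAreaRect(u[m][:,:2].astype(np.float32)); print(' lid',m.sum(),r,np.median(u[m][:,2]))
    # plane slope
    A=np.c_[u[m][:,:2],np.ones(m.sum())]; print(np.linalg.lstsq(A,u[m][:,2],rcond=None)[0])
s=cam('scene')
print(cas(ray(s,[(170+a/4-.4,120+b/4-.4) for a,b in[(146,220),(185,196),(192,205),(152,228)]],.077)))
print(cas(ray(s,[(170+a/4-.4,120+b/4-.4) for a,b in[(295,415),(398,340),(148,345),(250,275)]],.024)))
E
```

```text
scene handle top 53 [-52.71058335  -2.91194284  75.52957378] [[-58.85909571 -13.19811637  73.30637154]
 [-48.82761094   8.59655565  77.25834901]]
 lid 986 ((-2.645801544189453, -0.5570945739746094), (97.02627563476562, 72.81228637695312), 0.7369250655174255) 22.908978229888245
[-2.00900393e-04  2.01365623e-04  2.27739227e+01]
wrist handle top 866 [-54.63892138  -2.294941    75.81580089] [[-59.48133047 -12.89889732  73.79228817]
 [-50.16569227   8.98512161  77.22426181]]
 lid 10224 ((-3.8965377807617188, 0.3776435852050781), (93.58020782470703, 72.86690521240234), 0.5512388944625854) 23.22812284677811
[-6.28747287e-04 -1.19103357e-03  2.31823759e+01]
[[-53.6 -15.3  77. ]
 [-53.8   9.2  77. ]
 [-45.6   5.4  77. ]
 [-46.5 -18.5  77. ]]
[[ 46.  -36.1  24. ]
 [ 47.5  31.8  24. ]
 [-44.5 -35.2  24. ]
 [-45.5  33.1  24. ]]
```

Handle top is at cassette-frame (-54,-2) mm, the lid is flat at z≈23–24, and the cassette has not moved. I open, go over the handle and descend.

>>> send_rows --increments '[[[0.02, 0.005, 0, 0], [0.02, 0.005, 0, 0], [0.014, 0.004, 0, 0], [0, 0, 0, 0], [0, 0, 0.02, 0], [0, 0, 0.01, 0], [0, 0, 0, 0], [0, 0, 0, 0]]]' --hand -1

```text
clock: 8.15
eef_pos: [0.5939, -0.3098, 0.1013]
tool_rot: [0.793, -0.609, 0.003, -0.004]
ft_force: [-0.3, -0.0, 0.8]
grip_width: 0.0854
```

```bash
python3 - <<'E'
from h import *
st();cam('wrist','w6')
E
```

```text
t 8.15 tcp [ 0.5939 -0.3098  0.1013] cas xyz mm [-53.5   8.2 101.3] yaw -75.08 tilt [ 0.009  0.004 -1.   ] F [-0.3 -0.   0.8] w 0.0854
```

View pics/w6.png

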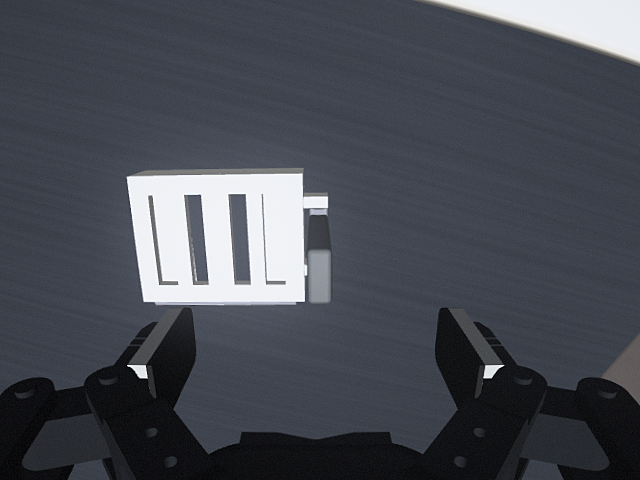

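The handle lies between the jaws, a little ahead (about 10 mm along -y).

>>> send_rows --increments '[[[0, -0.005, 0, 0], [0, -0.005, 0, 0], [0, 0, 0.012, 0], [0, 0, 0.015, 0], [0, 0, 0.015, 0], [0, 0, 0.008, 0], [0, 0, 0, 0], [0, 0, 0, 0]]]'

```text
clock: 9.0
eef_pos: [0.6082, -0.306, 0.0514]
tool_rot: [0.794, -0.608, 0.006, -0.005]
ft_force: [0.7, -0.7, 0.1]
grip_width: 0.0849
```

```bash
python3 - <<'E'
from h import *
st();cam('wrist','w7')
E
```

```text
t 9.0 tcp [ 0.6082 -0.306   0.0514] cas xyz mm [-53.5  -6.6  51.4] yaw -74.91 tilt [ 0.015  0.001 -1.   ] F [ 0.7 -0.7  0.1] w 0.0849
```

View pics/w7.png

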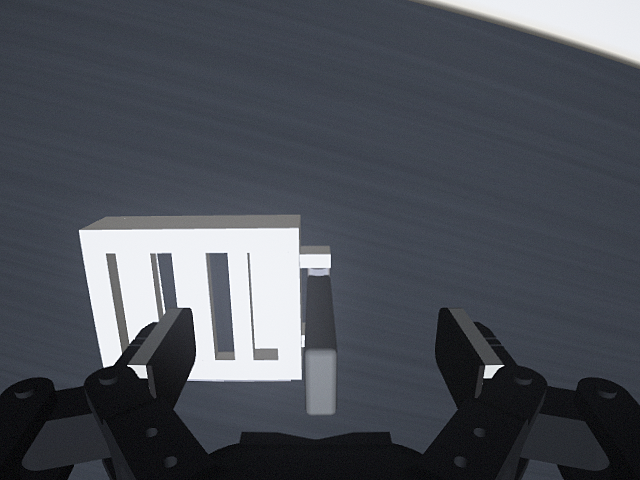

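The handle is centred between the jaws; I shift 4 mm and close.

>>> send_rows --increments '[[[0, 0.004, 0.001, 0], [0, 0, 0, 0], [0, 0, 0, 0], [0, 0, 0, 0], [0, 0, 0, 0], [0, 0, 0, 0], [0, 0, 0, 0], [0, 0, 0, 0]]]' --hand 1

```text
clock: 9.85
eef_pos: [0.6053, -0.3082, 0.0533]
tool_rot: [0.794, -0.608, 0.008, -0.005]
ft_force: [-0.0, -0.1, 0.6]
grip_width: 0.0091
```

```bash
python3 - <<'E'
from h import *
st();cam('wrist','w8')
E
```

```text
t 9.85 tcp [ 0.6053 -0.3082  0.0533] cas xyz mm [-54.9  -3.2  53.3] yaw -74.92 tilt [ 0.019 -0.001 -1.   ] F [-0.  -0.1  0.6] w 0.0091
```

View pics/w8.png

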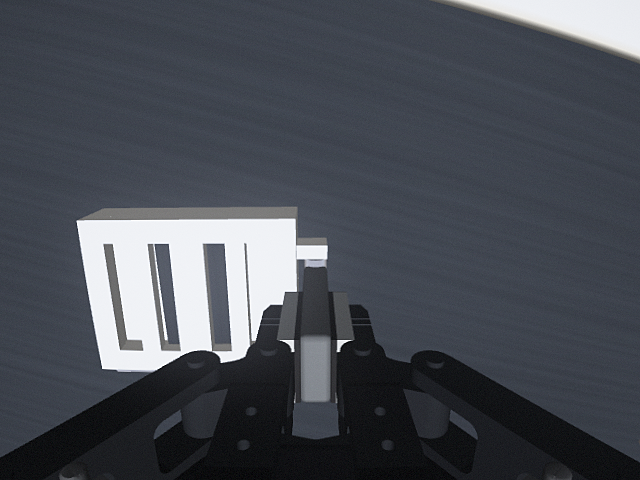

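The handle is gripped (9.1 mm opening against 10 mm thick). Now I raise the -x end about 30° along the arc.

>>> send_rows --increments '[[[0, 0, -0.006, 0], [-0.001, 0, -0.006, 0], [-0.002, 0, -0.006, 0], [-0.003, 0, -0.006, 0], [-0.003, 0, -0.006, 0], [-0.003, 0, -0.006, 0], [-0.003, 0, -0.006, 0], [-0.004, 0, -0.005, 0]]]'

```text
clock: 10.7
eef_pos: [0.5988, -0.2881, 0.1032]
tool_rot: [0.794, -0.608, 0.007, -0.006]
ft_force: [0.4, 0.2, -1.8]
grip_width: 0.0093
```

```bash
cat >> h.py <<'E'
def look(k):
    cam('scene','s'+k);cam('wrist','w'+k)
    i=cv2.imread(f'pics/s{k}.png')[90:290,150:390];i=cv2.resize(i,None,fx=2.4,fy=2.4)[:,:]
    j=cv2.resize(cv2.imread(f'pics/w{k}.png'),(240,180));i[-180:, :0]=0
    cv2.imwrite(f'pics/l{k}.png',i)
E
python3 - <<'E'
from h import *
st();look('9')
E
```

```text
t 10.7 tcp [ 0.5988 -0.2881  0.1032] cas xyz mm [-33.8  -2.1 103.2] yaw -74.96 tilt [ 0.019 -0.    -1.   ] F [ 0.4  0.2 -1.8] w 0.0093
```

View pics/l9.png

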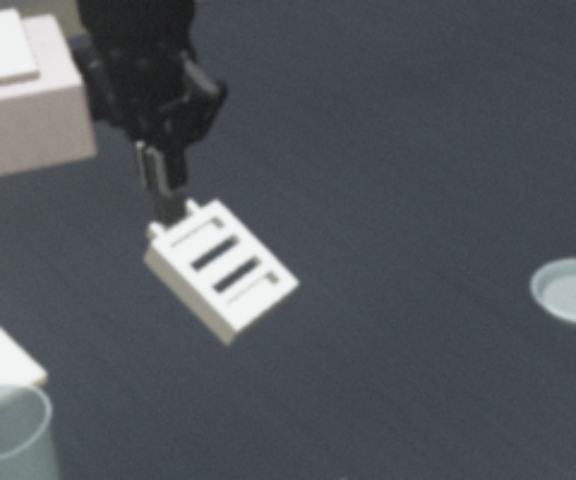

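The swivel works: the cassette is tilted about 32° and pivots on its +x edge. Continuing to about 60°.

>>> send_rows --increments '[[[-0.004, 0, -0.004, 0], [-0.004, 0, -0.004, 0], [-0.004, 0, -0.004, 0], [-0.005, 0, -0.004, 0], [-0.005, 0, -0.004, 0], [-0.005, 0, -0.003, 0], [-0.006, 0, -0.003, 0], [-0.006, 0, -0.003, 0]]]'

```text
clock: 11.6
eef_pos: [0.5874, -0.2472, 0.134]
tool_rot: [0.794, -0.608, 0.007, -0.006]
ft_force: [0.2, 1.1, -3.1]
grip_width: 0.009
```

```bash
python3 - <<'E'
from h import *
st();look('10')
E
```

```text
t 11.6 tcp [ 0.5874 -0.2472  0.134 ] cas xyz mm [  8.7  -1.7 134. ] yaw -74.94 tilt [ 0.019  0.    -1.   ] F [ 0.2  1.1 -3.1] w 0.009
```

View pics/l10.png

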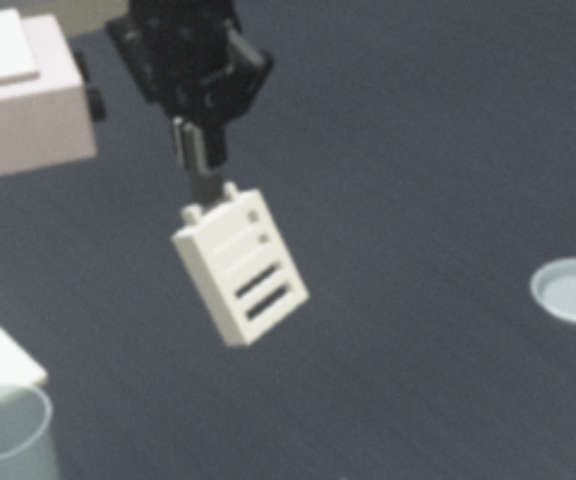

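About 60° now, all in line. On to about 90°.

>>> send_rows --increments '[[[-0.006, 0, -0.002, 0], [-0.006, 0, -0.002, 0], [-0.006, 0, -0.001, 0], [-0.006, 0, 0, 0], [-0.006, 0, 0, 0], [-0.006, 0, 0, 0], [-0.005, 0, 0, 0], [0, 0, 0, 0]]]'

```text
clock: 12.5
eef_pos: [0.575, -0.2039, 0.1394]
tool_rot: [0.794, -0.608, 0.007, -0.005]
ft_force: [0.3, 0.5, -0.3]
grip_width: 0.0092
```

```bash
python3 - <<'E'
from h import *
st();look('11')
E
```

```text
t 12.5 tcp [ 0.575  -0.2039  0.1394] cas xyz mm [ 53.7  -0.9 139.4] yaw -74.9 tilt [ 0.018 -0.    -1.   ] F [ 0.3  0.5 -0.3] w 0.0092
```

View pics/l11.png

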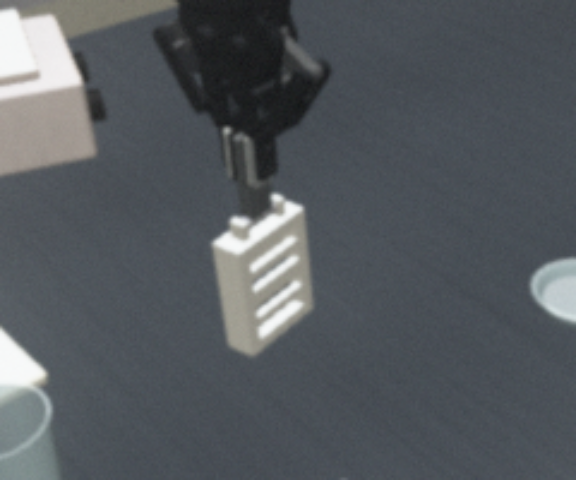

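It stands on end at about 90° (3.1 N then 0.3 N on the wrist, so its weight is on the bench). Next I take it over the far edge to about 30° beyond.

>>> send_rows --increments '[[[-0.006, 0, 0, 0], [-0.006, 0, 0, 0], [-0.006, 0, 0, 0], [-0.006, 0, 0, 0], [-0.006, 0, 0.001, 0], [-0.006, 0, 0.001, 0], [-0.006, 0, 0.002, 0], [0, 0, 0, 0]]]'

```text
clock: 13.4
eef_pos: [0.5637, -0.1611, 0.1359]
tool_rot: [0.794, -0.608, 0.008, -0.005]
ft_force: [-0.0, -0.9, -0.5]
grip_width: 0.0095
```

```bash
python3 - <<'E'
from h import *
st();look('12')
E
```

```text
t 13.4 tcp [ 0.5637 -0.1611  0.1359] cas xyz mm [ 98.   -1.1 135.9] yaw -74.97 tilt [ 0.019 -0.002 -1.   ] F [-0.  -0.9 -0.5] w 0.0095
```

View pics/l12.png

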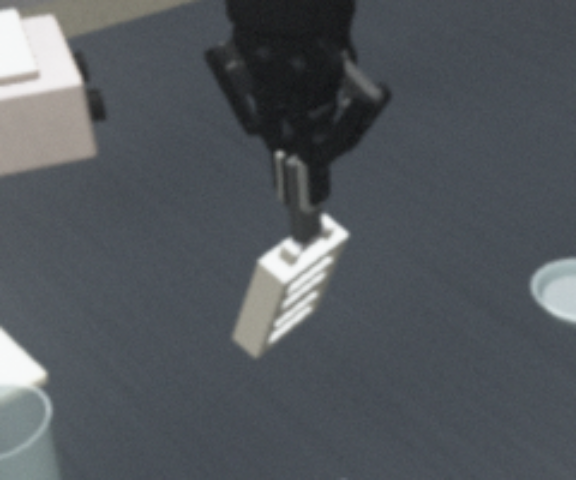

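It is past vertical by about 25° and under control. Now I lower it along the arc.

>>> send_rows --increments '[[[-0.007, 0, 0.003, 0], [-0.006, 0, 0.003, 0], [-0.006, 0, 0.003, 0], [-0.006, 0, 0.004, 0], [-0.006, 0, 0.004, 0], [-0.006, 0, 0.005, 0], [-0.005, 0, 0.006, 0], [-0.005, 0, 0.006, 0]]]'

```text
clock: 14.3
eef_pos: [0.5506, -0.1117, 0.0998]
tool_rot: [0.793, -0.609, 0.007, -0.006]
ft_force: [-1.5, 1.9, -0.5]
grip_width: 0.0094
```

```bash
python3 - <<'E'
from h import *
st();look('13')
E
```

```text
t 14.3 tcp [ 0.5506 -0.1117  0.0998] cas xyz mm [149.1  -1.3  99.8] yaw -75.06 tilt [ 0.018  0.002 -1.   ] F [-1.5  1.9 -0.5] w 0.0094
```

View pics/l13.png

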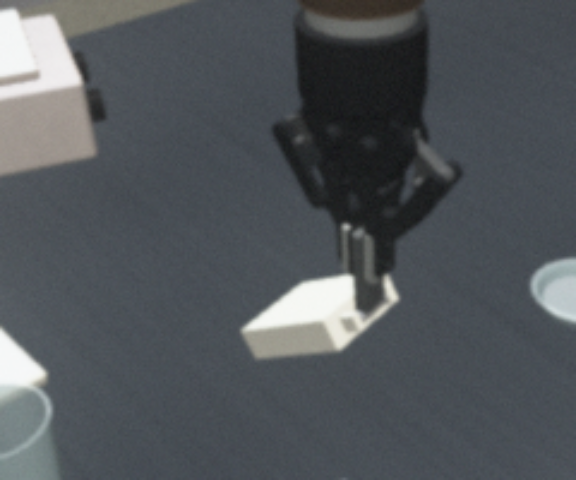

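About 60° beyond. The last stretch down is slower.

>>> send_rows --increments '[[[-0.004, 0, 0.006, 0], [-0.004, 0, 0.006, 0], [-0.003, 0, 0.006, 0], [-0.002, 0, 0.006, 0], [-0.002, 0, 0.006, 0], [-0.001, 0, 0.005, 0], [0, 0, 0.003, 0], [0, 0, 0, 0]]]'

```text
clock: 15.2
eef_pos: [0.5468, -0.0955, 0.0566]
tool_rot: [0.793, -0.609, 0.006, -0.006]
ft_force: [0.7, 1.6, -1.6]
grip_width: 0.0093
```

```bash
python3 - <<'E'
from h import *
st();look('14')
E
```

```text
t 15.2 tcp [ 0.5468 -0.0955  0.0566] cas xyz mm [165.7  -1.8  56.6] yaw -75.06 tilt [ 0.017  0.001 -1.   ] F [ 0.7  1.6 -1.6] w 0.0093
```

View pics/l14.png

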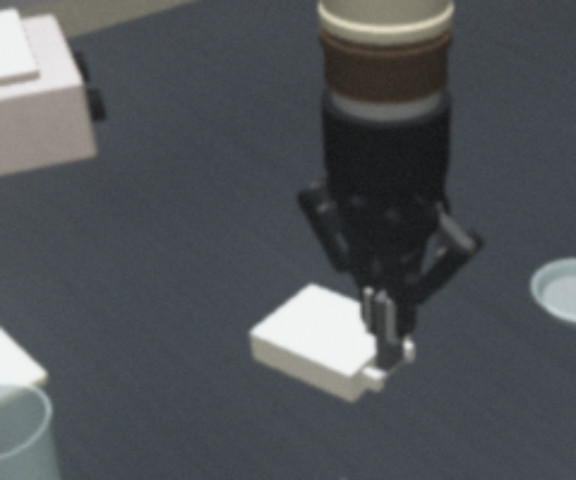

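The last ~3 mm.

>>> send_rows --increments '[[[0, 0, 0.002, 0], [0, 0, 0.001, 0], [0, 0, 0.001, 0], [0, 0, 0.001, 0], [0, 0, 0, 0], [0, 0, 0, 0], [0, 0, 0, 0], [0, 0, 0, 0]]]'

```text
clock: 16.1
eef_pos: [0.5477, -0.0959, 0.0532]
tool_rot: [0.793, -0.609, 0.007, -0.006]
ft_force: [-1.0, 1.5, -0.8]
grip_width: 0.0092
```

```bash
python3 - <<'E'
from h import *
st()
c=cam('scene');P=pts(c);im=c['image']
d=P-C;x,y=fr();u=1000*np.stack([d@x,d@y,d[...,2]],-1)
m=(im.min(-1)>120)&(u[...,2]>15)&(u[...,0]>40)&(u[...,0]<170)&(abs(u[...,1])<50)&(u[...,2]<40)
q=u[m];q=q[q[:,2]>20];print(len(q),cv2.minAreaRect(q[:,:2].astype(np.float32)));print(np.linalg.lstsq(np.c_[q[:,:2]-[110,0],np.ones(len(q))],q[:,2],rcond=None)[0])
E
```

```text
t 16.1 tcp [ 0.5477 -0.0959  0.0532] cas xyz mm [165.1  -2.5  53.2] yaw -75.11 tilt [ 0.019  0.001 -1.   ] F [-1.   1.5 -0.8] w 0.0092
1211 ((118.65533447265625, -0.549560546875), (102.30117797851562, 72.25780487060547), 0.062432363629341125)
[1.77260612e-03 5.43342128e-03 2.30228651e+01]
```

It is flat: slope below 0.006 and underside at 23 mm. Release, then straight up.

>>> send_rows --increments '[[[0, 0, 0, 0], [0, 0, 0, 0], [0, 0, 0, 0], [0, 0, 0, 0], [0, 0, 0, 0], [0, 0, 0, 0], [0, 0, 0, 0], [0, 0, 0, 0]]]' --hand -1

```text
clock: 16.95
eef_pos: [0.5501, -0.0973, 0.0544]
tool_rot: [0.793, -0.61, 0.01, -0.007]
ft_force: [-0.3, -0.1, 0.5]
grip_width: 0.0853
```

>>> send_rows --increments '[[[0, 0, -0.01, 0], [0, 0, -0.02, 0], [0, 0, -0.03, 0], [0, 0, -0.03, 0], [0, 0, -0.03, 0], [0, 0, -0.02, 0], [0, 0, 0, 0], [0, 0, 0, 0]]]'

```text
clock: 17.75
eef_pos: [0.5457, -0.0969, 0.2032]
tool_rot: [0.793, -0.61, 0.01, -0.007]
ft_force: [0.1, 0.3, -0.5]
grip_width: 0.0852
```

```bash
python3 - <<'E'
from h import *
st();look('15')
c=cam('scene');P=pts(c);im=c['image']
d=P-C;x,y=fr();u=1000*np.stack([d@x,d@y,d[...,2]],-1)
m=(im.min(-1)>120)&(u[...,0]>40)&(u[...,0]<170)&(abs(u[...,1])<50)&(u[...,2]<40)
q=u[m];q=q[q[:,2]>20];print(len(q),cv2.minAreaRect(q[:,:2].astype(np.float32)));print(np.linalg.lstsq(np.c_[q[:,:2]-[110,0],np.ones(len(q))],q[:,2],rcond=None)[0])
E
```

```text
t 17.75 tcp [ 0.5457 -0.0969  0.2032] cas xyz mm [164.7  -0.3 203.2] yaw -75.12 tilt [ 0.025 -0.002 -1.   ] F [ 0.1  0.3 -0.5] w 0.0852
1280 ((118.29004669189453, -0.8983345031738281), (72.44610595703125, 102.99998474121094), 89.37093353271484)
[2.36659096e-03 4.90633136e-03 2.30399778e+01]
```

View pics/l15.png

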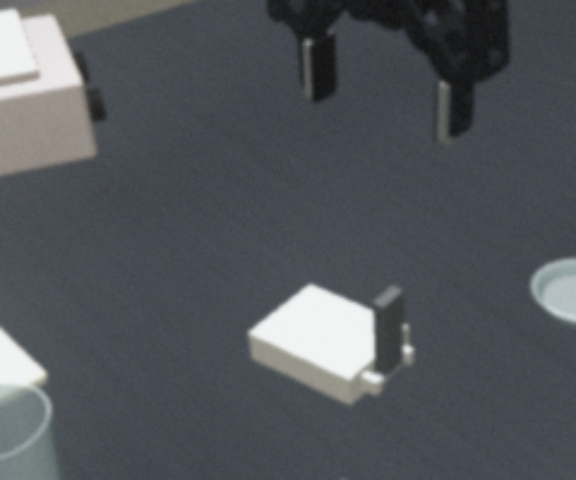

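View pics/w15.png

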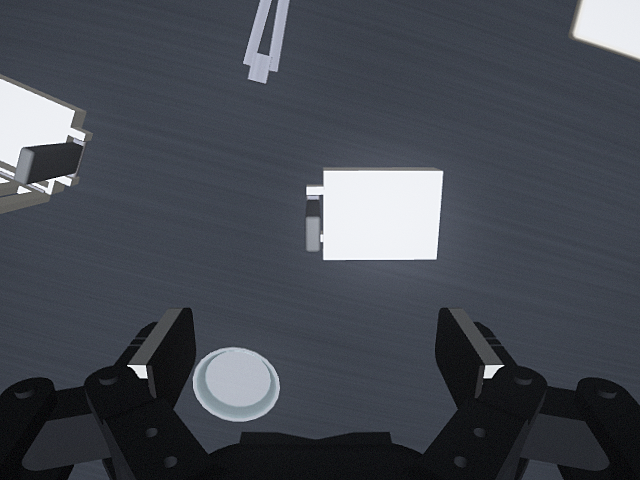

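The cassette lies flat upside down at scene crop (310,340), the gripper is clear, and the empty cassette is untouched. I hand it in.

```bash
python3 -c "
from workcell import order
print(order.job_done())"
```

```text
the job is handed in; nothing more can be done
None
```

I shut the lid of the loaded cassette, turned the cassette over by its handle past its +x end, laid it down on its lid and let go. I handed the job in at about 17.8 s of the 50 s allowed.

- **Final position:** the last depth check put the underside at 23 mm above the bench, with slopes below 0.005 rad.
- **Gripper:** it is open and about 150 mm above the grip position, touching nothing. The wrist force was at noise level.
- **Lid:** it read flat and shut (z about 23 mm) before the turn. Afterwards the resting height agrees with that, and I saw no gap.
- **Plate:** it is hidden once the cassette is over, so I did not see it at the end. It was visible in the tray before the lid was shut, and the lid looked shut in every picture taken on the way over.
- **Empty cassette:** I never touched it.

No check failed. The two cameras differed by 2–4 mm on positions, which is about what the calibration allows.

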